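Catch the specimen trolley at the code reader

TASK

Press the black plunger fully down to release the small specimen trolley, which rolls out of the wire guard and down its sloping rail towards the end stop. Catch it softly on the fingers at its sprung buffer plate, going along with it and slowing it down so that the buffer is never pushed in more than 15 mm, and bring it to rest beside the code reader, centred on it, well before the end stop. Do not grip the trolley or disturb anything else; keep it still there for three seconds, and the program finishes while holding it, the fingers staying against the buffer as its stop.

Things in the scene. Friction and masses are not known exactly. Their poses are not given: they have to be found in the camera images.
- rail: Fixed sloping rail (aluminium channel). Origin on the table under it; local -y runs downhill, z up (turns only in yaw). Floor from y = +263 to -317 mm, slope 0.03 rad, floor height above the table 16 mm + 0.03 x (y + 310 mm). Inside width 86 mm; side walls rise 16 mm above the floor, outer faces x = +-49 mm. End stop plate at y = -317 mm, 38 mm above the table.
- trolley (a joint): Travel of the trolley down the rail in m: 0 at the top, centred on the reading place at 0.360, at the end stop 0.430 (it must stay below 0.41). Trolley centre at rail y = 0.200 - travel. Mass 0.8 kg nominal with buffer (0.68 to 1.0); drag 0.12 N plus 0.2 N per m/s; free, it speeds up at first at 0.14 m/s2 (0.12 to 0.17), reaching 0.2 m/s at the guard's end and near 0.29 m/s at the reading place.
- trolley_top (a point): Centre of the top of the grey trolley chassis, 74 mm wide, 80 mm long, 34 mm above the rail floor. Four round black samples, 30 mm diameter, stand fixed on it up to 48 mm above the floor. At the start it is held by the chock inside the guard, centre at rail y = +200 mm.
- buffer_face (a point): Centre of the downhill face of the buffer plate in front of the trolley: upright plate 56 mm wide, 36 mm high, from 8 to 44 mm above the rail floor. Free, it stands 74 mm ahead (downhill) of the trolley's centre. Here the fingers catch the trolley.
- buffer (a joint): How far the buffer plate is pushed in towards the trolley, in m: 0 free, 0.030 fully in; spring 60 N/m, damping 2.5 N s/m. Must stay below 0.015. The resting trolley presses it in by up to 6 mm.
- plunger_top (a point): Centre of the top of the black round plunger button, diameter 32 mm, on the robot's side of the rail at rail x = -100, y = +170 mm; 74 mm above the table when up, 50 mm when fully down. It carries the chock in front of the trolley.
- plunger (a joint): Travel of the release plunger straight down in m: 0 up, 0.024 fully down (hard stop: press slowly). The chock lets the trolley go at about 0.008. It resists with about 3.5 N and stays where it is left.
- guard_end (a point): Point on the rail floor's centre line at rail y = -30 mm, where the fixed wire guard ends. The guard (bars up to 101 mm above the table, x within +-56 mm) covers y = -33 to +265 mm; the hand cannot reach the trolley under it. Below it the rail is open from above.
- reading_place (a point): Reading place: point on the rail floor's centre line at rail y = -160 mm, beside the middle of the code reader. The trolley's centre should stop here (within 18 mm). The black code reader box, 45 x 50 mm, top 62 mm above the table, stands at rail x = +62 to +108 mm.
- tip_box: Bystander: blue pipette tip box 85 x 120 x 50 mm beyond the rail; origin under its centre.
- oil_jar: Bystander: small amber jar, 48 mm diameter, 60 mm tall, beyond the rail; origin under its centre.
- mouse: Bystander: black computer mouse 100 x 58 x 30 mm beyond the rail; origin under its centre.

How it is judged:
On the way, in this order (a step that is already met when the one before it is completed fails the run):
1. the plunger is pressed down (value of joint plunger above 0.016 m), for 0.1 s.
2. the trolley has rolled out of the guard (value of joint trolley above 0.16 m), for 0.1 s.
3. the trolley is kept at rest against the fingers at the reading place for 2 s (value of joint trolley between 0.342 and 0.378 m and velocity of joint trolley between -0.03 and 0.03 m/s and contact force between buffer and the fingers above 0.01 N), for 2 s.
At the end, for the whole second after the job is handed in: The trolley's centre is within 18 mm of the reading place along the rail, slower than 0.03 m/s, its buffer held back by the touching fingers; the plunger is still down (over 16 mm of its 24 mm) (all of step 3 and value of joint plunger above 0.016 m); the arm keeps its last pose, push and grip.
It fails at once if the trolley is caught hard: its buffer is pushed in more than 15 mm (value of joint buffer above 0.015 m).
It fails at once if the trolley runs on to the end stop (value of joint trolley above 0.41 m).
It fails at once if the trolley is gripped or knocked (over 10 N) (contact force between trolley and the fingers above 10 N or contact force between trolley and the arm above 10 N).
It fails at once if the arm slams into the rail (40 N) (contact force between rail and the arm above 40 N).
It fails at once if a bystander is disturbed (distance of any of tip_box, oil_jar, mouse from where it was at the start of the episode above 0.02 m).
It also fails if it takes over 32 s, if anything falls off the work surface, if the arm or the gripper's body presses on something with over 40 N, if the wrist force passes 120 N, or if a joint passes its speed limit or range.

ROBOT

A 7-joint arm with a two-finger parallel gripper is mounted at the origin on the work surface. World frame = base frame: x ahead of the robot, y to its left, z up, the work surface at z = 0. Lengths are in m, angles in rad, forces in N, time in s.
With the tool pointing down it reaches from about 0.35 to 0.9 m from the base axis. Payload 19.9 kg.
Tool frame: the origin (TCP) lies at the very end of the fingers, on their centre line; the grasp point (between the pads) lies 19 mm behind it; z points along the fingers, y is the line along which they close (so a half turn about z gives the same grasp; the last joint's range is limited). The gripper opens to 85 mm and grips with 20 to 120 N. Pads are 22 mm wide; open, the fingers measure 114 mm over their backs; the gripper's body (76 mm by 85 mm) begins 54 mm behind the grasp point. The pads swing forward as they close: fully open they stand 13 mm farther back than shut.
Start: joints at [-1.202, 0.417, -0.01, 1.614, 0.005, 1.111, -0.053], TCP at [0.25, 0.573, 0.231] pointing down, gripper open.
Joint ranges: [-2.81, 2.81], [-0.39, 2.02], [-1.27, 1.25], [0.06, 2.57], [-1.19, 4.33], [0.19, 2], [-2.82, 2.82]. Speed limits (rad/s): [1.89, 1.89, 2.39, 2.39, 3.01, 3.01, 3.01].

INTERFACE

Orientations are given as a unit quaternion [w, x, y, z].
In Python, from cell import r gives the robot as it stands.
- The arm moves only by the shell command python3 -m creep 'ROWS' [OPENING] [FORCE]. ROWS is JSON, a list of rows, each a list of 2 entries, a list of its own where there are three numbers: the shift along the tool's x, y, z normalised to -1 to 1, where 1 is 0.3 m, then the turn, a rotation vector about the tool's x, y, z normalised to -1 to 1, where 1 is 180 degrees. In form: [[[dx, dy, dz], [ax, ay, az]], ...]. A call has 1 to 5 rows; each row is the pose to reach, as a shift and turn from the pose commanded when the call began, along the tool's axes at that moment, turning the shorter way round; what a row does not reach only later rows make up. A row lasts 1/12 s, in which the tool goes at most 41.7 mm and 7.16 degrees, less where a joint would pass 70% of its speed; a pose out of reach is approached as far as the arm can. A call with a number of a shift or a turn outside -1 to 1 is refused whole. A call with a gripper value outside its range is refused whole. OPENING is the closure, from -1 (fully open) to 1 (shut), set as the call begins (- or left out, the last holds). The fingers move at their own pace and stop on an object; FORCE is the grip in N (left out, the last holds). Time passes only in rows, so rows that repeat a pose let the fingers close. It gives the time, the measured TCP pose, the force, the opening and the grip force at its end, in the units of the state.
- r.get_obs(): the state, without advancing time (a new reading comes with each control period).
- r.snapshot(name): name is "side" or "top"; returns a dict with "color" (420x560x3 uint8, red, green, blue), "intrinsics" (3x3 intrinsics, pixels), "camera_from_world" (4x4, takes a point from world to camera coordinates). Camera axes: x right, y up, looking along -z (the intrinsics and any distortion apply to the point x, -y, -z); pixel columns grow to the right and rows downward; lengths in m; the calibration is good to about 2 mm. A picture is of the moment at which its call begins. There is no depth.
- r.finish_job(): hands the job in; it is judged then, once.
The state is a dict: "time": time; "qpos": joint angles; "qd": joint speeds; "joint_torque": joint torques, N m; "eef_pos": TCP position; "ee_rot": TCP orientation; "force": force on the tool from outside, world axes, zero at the start; "wrist_torque": the same for the moment, N m; "finger_gap": opening from 0.0 (shut) to 1.0 (fully open); "grasp_force": force on a finger pad.
Only numpy, scipy, OpenCV 4.12 (cv2) and the standard library are available. Lean on these libraries where they do the work, as an engineer would, in place of code of your own. Each camera call takes 0.05 s, during which the arm holds its last target. There are 200 camera calls.

## Working session

There is one attempt and no reset: what is moved stays moved. The work goes in short steps, Python scripts to look and compute and a shell command to move; the robot and the scene stay as the last step left them, time stands still between calls to the robot, and variables do not carry over. Pictures are saved under pics/ and viewed, at most 10 in all, crops included, and the job is handed in when it is done.

```bash
mkdir -p pics; ls; python3 - <<'E'
from cell import r
import cv2,numpy as np
o=r.get_obs();print({k:np.round(v,3).tolist() for k,v in o.items()})
for n in("side","top"):
    s=r.snapshot(n);cv2.imwrite(f"pics/{n}0.png",s["color"][:,:,::-1]);np.savez(f"{n}0.npz",**s)
    print(n,s["intrinsics"],s["camera_from_world"])
E
```

```text
pics
{'time': 0.0, 'qpos': [-1.202, 0.418, -0.01, 1.614, 0.005, 1.111, -0.053], 'qd': [-0.001, -0.001, -0.0, -0.001, 0.001, -0.0, -0.001], 'joint_torque': [0.002, -86.445, 0.68, -43.489, 0.019, 0.008, -0.0], 'eef_pos': [0.249, 0.573, 0.231], 'ee_rot': [-0.0, 0.204, 0.979, -0.001], 'force': [-0.054, 0.496, -0.497], 'wrist_torque': [0.006, -0.005, -0.019], 'grasp_force': 0.0, 'finger_gap': 0.999}
side [[544.09722588   0.         269.14550597]
 [  0.         544.09722588 203.0687016 ]
 [  0.           0.           1.        ]] [[ 0.82156557 -0.56971361 -0.02136367 -0.4780831 ]
 [ 0.37453197  0.51108989  0.77363617 -0.30965012]
 [-0.42983231 -0.64359422  0.63326982 -0.7308263 ]
 [ 0.          0.          0.          1.        ]]
top [[479.94954128   0.         283.83029539]
 [  0.         479.94954128 207.98866196]
 [  0.           0.           1.        ]] [[-0.01604939 -0.99943969  0.02937227  0.03551098]
 [ 0.99747479 -0.01397139  0.06963363 -0.61592461]
 [-0.06918424  0.03041568  0.99714012 -0.87352934]
 [ 0.          0.          0.          1.        ]]
```

View pics/side0.png

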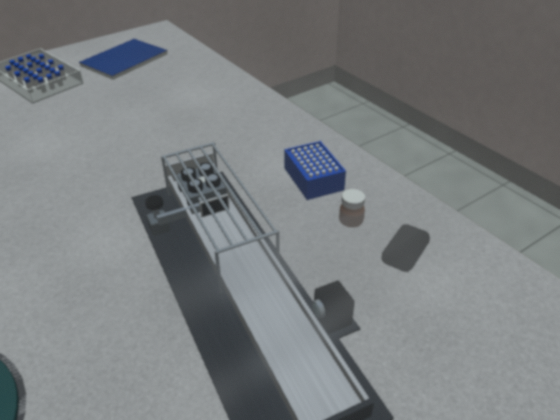

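View pics/top0.png

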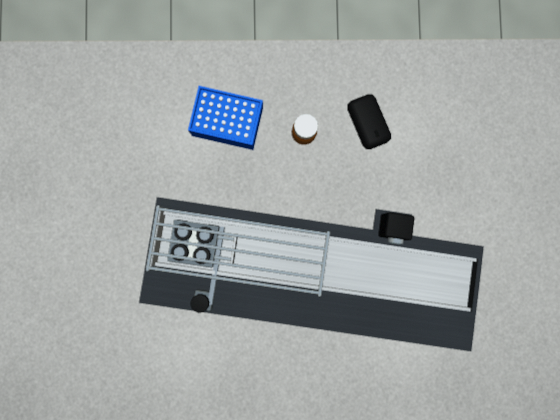

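The side view shows the plunger at about (154,202), the guard end near (250,245) and the reader at (333,305). The top view shows the plunger at (200,302), the four samples around (192,243), the guard end bar at (325,263), the reader at (397,226) and the end stop at (472,284).

```bash
python3 - <<'E'
import cv2,numpy as np
a=cv2.imread("pics/top0.png")[195:355,135:335];b=cv2.imread("pics/top0.png")[195:355,300:500]
c=cv2.imread("pics/side0.png")[130:290,120:320];d=cv2.imread("pics/side0.png")[260:420,190:390]
R=lambda m:cv2.resize(m,(400,300),interpolation=cv2.INTER_CUBIC)
R=lambda m:cv2.resize(m,(375,300),interpolation=cv2.INTER_CUBIC)
cv2.imwrite("pics/z0.png",np.vstack([np.hstack([R(a),R(b)]),np.hstack([R(c),R(d)])]))
E
```

```text
(no output)
```

View pics/z0.png

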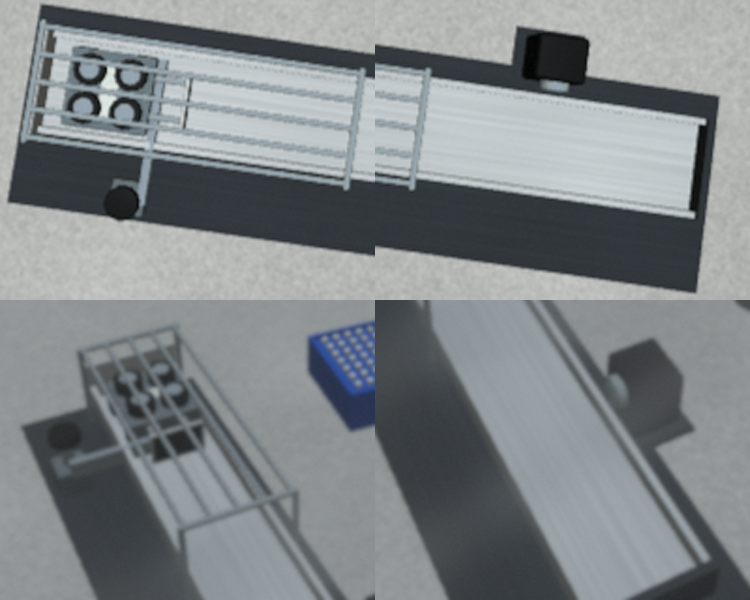

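The zoomed crops give the plunger at top (200.1,302.7) and side (154.7,202). They also give the lower wall corners at top (476,259.5) and (469.6,309.7), and the guard-end bar ends at top (327.5,232.3) and (320,294.7).

```bash
cat > h.py <<'E'
import numpy as np
S={n:np.load(f"{n}0.npz") for n in("top","side")}
F=np.diag([1,-1,-1])
def ray(n,p):
    M=S[n]["camera_from_world"];K=S[n]["intrinsics"];R=M[:3,:3];c=-R.T@M[:3,3]
    d=R.T@F@np.linalg.inv(K)@[p[0],p[1],1];return c,d/np.linalg.norm(d)
def plane(n,p,z):
    c,d=ray(n,p);return c+d*(z-c[2])/d[2]
def tri(p,q):
    c,d=ray("top",p);e,f=ray("side",q);t=np.linalg.lstsq(np.c_[d,-f],e-c,rcond=None)[0]
    a,b=c+d*t[0],e+f*t[1];return (a+b)/2,np.linalg.norm(a-b)
def proj(n,X):
    M=S[n]["camera_from_world"];p=S[n]["intrinsics"]@F@(M[:3,:3]@X+M[:3,3]);return p[:2]/p[2]
E
python3 - <<'E'
from h import *
import cv2
np.set_printoptions(precision=4,suppress=True)
def blob(n,box):
    x,y,w,h=box;g=S[n]["color"][y:y+h,x:x+w].max(2);m=(g<(45 if n=="top" else 60)).astype(np.uint8)
    k,l,s,c=cv2.connectedComponentsWithStats(m);i=1+s[1:,4].argmax();return c[i]+[x,y],s[i]
print(blob("top",(185,285,30,35)),blob("side",(138,190,30,25)))
print("pl",tri((200.1,302.7),(154.7,202)),plane("top",(200.1,302.7),.074))
print("corner",tri((476,259.5),(368.7,397.6)))
names=["pl","c+","c-","g+","g-","tr"]
uv=[(200.1,302.7),(476,259.5),(469.6,309.7),(327.5,232.3),(320,294.7),(192.3,243)]
z=[.074,.032,.032,.099,.099,.0793]
L=np.array([(-.1,.17),(.049,-.317),(-.049,-.317),(.056,-.032),(-.056,-.032),(0,.2)])
W=np.array([plane("top",p,zz)[:2] for p,zz in zip(uv,z)]);print(W)
for idx in (range(6),[0,1,2,5]):
    idx=list(idx);A=L[idx];B=W[idx];ca,cb=A.mean(0),B.mean(0)
    U,s,V=np.linalg.svd((A-ca).T@(B-cb));R=(U@V).T;t=cb-R@ca
    print("yaw",np.arctan2(R[1,0],R[0,0]),"t",t,"det",np.linalg.det(R));print(((L@R.T+t)-W)*1e3)
E
```

```text
(array([199.1977, 302.9125]), array([  5,   9,  19,  18, 263], dtype=int32)) (array([153.8963, 202.3402]), array([  7,   5,  19,  16, 241], dtype=int32))
pl (array([0.4508, 0.1753, 0.0687]), np.float64(4.889080068120133e-05)) [0.4514 0.1746 0.074 ]
corner (array([ 0.5158, -0.3271,  0.0333]), np.float64(0.001265745867789369))
[[ 0.4514  0.1746]
 [ 0.5152 -0.3272]
 [ 0.4238 -0.3113]
 [ 0.5685 -0.0449]
 [ 0.4638 -0.0299]
 [ 0.5541  0.1868]]
yaw -0.16499780994648566 t [ 0.5216 -0.0075] det 1.0
[[-0.5671  2.0529]
 [ 2.6341 -0.9875]
 [-2.6713 -0.8313]
 [ 3.0237 -3.3144]
 [-2.7639  0.069 ]
 [ 0.3445  3.0113]]
yaw -0.16590932943021022 t [ 0.5217 -0.0083] det 0.9999999999999998
[[-0.2787  1.2735]
 [ 2.4622 -1.8277]
 [-2.8284 -1.5834]
 [ 3.1071 -4.2037]
 [-2.6637 -0.7196]
 [ 0.6449  2.1375]]
```

The rail comes out at yaw -0.165 and origin (0.5216, -0.0075), with residuals of 4 mm or less and sizes that check. The triangulated plunger height is 69 mm against 74 mm in the text. I'm moving now.

```bash
cat >> h.py <<'E'
from scipy.spatial.transform import Rotation as Ro
T0=np.array([.5216,-.0075,0]);RR=Ro.from_euler('z',-.165).as_matrix()
GOAL=RR@np.array([[0,1,0],[1,0,0],[0,0,-1.]])   # tool x=uphill, y=rail x, z=down
def rail(o): 
    return RR.T@(o["eef_pos"]-T0)
def plan(o,x,y,z):
    q=np.array(o["ee_rot"]);R=Ro.from_quat(q[[1,2,3,0]]).as_matrix()
    d=R.T@(T0+RR@[x,y,z]-o["eef_pos"]);w=Ro.from_matrix(R.T@GOAL).as_rotvec()
    print("t",o["time"],"rail",np.round(rail(o),4),"shift",np.round(d/.3,3),"turn",np.round(w/np.pi,3),"F",np.round(o["force"],2),"gap",o["finger_gap"])
E
python3 -m creep '[[[-0.57,-0.47,0.13],[0,0,0.2]],[[-0.57,-0.47,0.13],[0,0,0.2]],[[-0.57,-0.47,0.13],[0,0,0.2]],[[-0.57,-0.47,0.13],[0,0,0.2]],[[-0.57,-0.47,0.13],[0,0,0.2]]]' 1 20
python3 -c "
from h import *
from cell import r
plan(r.get_obs(),-.1,.17,.1)"
```

```text
time: 0.52
eef_pos: [0.343, 0.3881, 0.1947]
ee_rot: [-0.0, 0.498, 0.867, -0.0]
force: [1.5, 0.6, 0.6]
finger_gap: 0.299
grasp_force: 0.0
t 0.5167 rail [-0.2412  0.3609  0.1947] shift [-0.79  -0.045  0.316] turn [-0.     0.     0.221] F [1.48 0.65 0.64] gap 0.29939256254012137
```

```bash
python3 -m creep '[[[-0.79,-0.05,0.3],[0,0,0.22]],[[-0.79,-0.05,0.3],[0,0,0.22]],[[-0.79,-0.05,0.3],[0,0,0.22]],[[-0.79,-0.05,0.3],[0,0,0.22]],[[-0.79,-0.05,0.3],[0,0,0.22]]]' 1 20 >/dev/null
python3 - <<'E'
from h import *
from cell import r
plan(r.get_obs(),-.1,.17,.09)
E
```

```text
t 0.9333 rail [-0.1254  0.2045  0.1208] shift [-0.12   0.077  0.103] turn [ 0.    -0.     0.022] F [ 1.09  0.95 -0.62] gap -0.0007725220065827956
```

```bash
python3 -m creep '[[[-0.1,0.07,0.08],[0,0,0.02]],[[-0.1,0.07,0.08],[0,0,0.02]],[[-0.1,0.07,0.08],[0,0,0.02]]]' >/dev/null
python3 - <<'E'
from h import *
from cell import r
import cv2
plan(r.get_obs(),-.1,.17,.082)
ims=[]
for n in("top","side"):
    s=r.snapshot(n);cv2.imwrite(f"pics/{n}1.png",s["color"][:,:,::-1])
a=cv2.imread("pics/top1.png")[215:335,140:300];c=cv2.imread("pics/side1.png")[120:240,100:260]
R=lambda m:cv2.resize(m,(400,300),interpolation=cv2.INTER_CUBIC)
cv2.imwrite("pics/z1.png",np.hstack([R(a),R(c)]))
plan(r.get_obs(),-.1,.17,.082)
E
```

```text
t 1.1833 rail [-0.1024  0.1755  0.0962] shift [-0.018  0.008  0.047] turn [-0.     0.001  0.003] F [ 0.77  0.48 -0.39] gap -0.00042054499694634467
t 1.2833 rail [-0.1031  0.1782  0.0974] shift [-0.028  0.01   0.051] turn [-0.     0.     0.004] F [ 0.15  0.29 -0.08] gap 0.004579457793967907
```

View pics/z1.png

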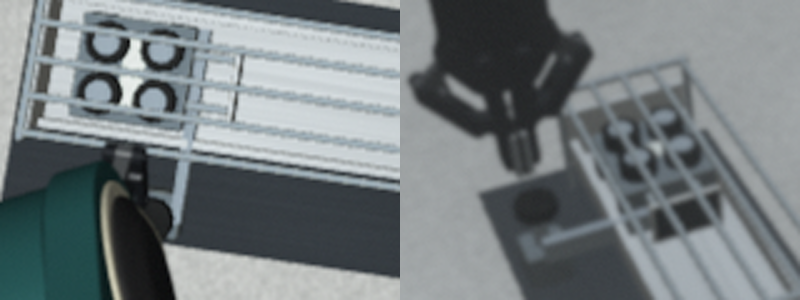

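The side crop shows the closed fingertips just above the plunger, and the chock arm running from it over the rail. The top crop shows the hand partly covering the plunger at about (157,215). I'll check this by projection.

```bash
python3 - <<'E'
from h import *
from cell import r
o=r.get_obs();p=np.array(o["eef_pos"]);P=np.array([.4508,.1753,.0705])
for X in (p,p+[0,0,.06],P):
    t=proj("top",X);s=proj("side",X);print((t-[140,215])*2.5,(s-[100,120])*2.5+[400,0])
print(RR.T@(P-T0))
E
```

```text
[129.15040209 227.42431472] [522.54553236 168.04464742]
[113.42173395 240.41815795] [508.60272296  99.5251384 ]
[149.93816    219.53102571] [536.36828248 203.11697578]
[-0.09986375  0.16868821  0.0705    ]
```

```bash
python3 -m creep '[[[-0.03,0.01,0.03],[0,0,0.004]],[[-0.03,0.01,0.06],[0,0,0.004]],[[-0.03,0.01,0.06],[0,0,0.004]],[[-0.03,0.01,0.06],[0,0,0.004]]]' >/dev/null
python3 - <<'E'
from h import *
from cell import r
plan(r.get_obs(),-.1,.17,.068)
E
python3 -m creep '[[[0,0,0.013],[0,0,0]],[[0,0,0.026],[0,0,0]],[[0,0,0.026],[0,0,0]]]' 
python3 - <<'E'
from h import *
from cell import r
plan(r.get_obs(),-.1,.17,.068)
E
```

```text
t 1.6167 rail [-0.1003  0.169   0.0789] shift [0.003 0.001 0.036] turn [-0.  0.  0.] F [ 0.07 -0.46  0.04] gap -0.0002471377975604052
time: 1.87
eef_pos: [0.4509, 0.1757, 0.0711]
ee_rot: [0.0, 0.763, 0.646, 0.0]
force: [-0.1, -0.1, 0.3]
finger_gap: 0.0
grasp_force: 0.0
t 1.8667 rail [-0.0998  0.1691  0.0711] shift [ 0.003 -0.001  0.01 ] turn [0. 0. 0.] F [-0.1  -0.13  0.33] gap 0.00031221052737157235
```

```bash
python3 -m creep '[[[0,0,0.005],[0,0,0]],[[0,0,0.007],[0,0,0]]]' 
python3 -m creep '[[[0,0,0.003],[0,0,0]],[[0,0,0.003],[0,0,0]]]'
```

```text
time: 2.03
eef_pos: [0.4509, 0.1757, 0.0694]
ee_rot: [-0.0, 0.763, 0.646, 0.0]
force: [0.1, 1.8, 2.7]
finger_gap: 0.002
grasp_force: 1.4
time: 2.2
eef_pos: [0.4509, 0.1756, 0.0685]
ee_rot: [0.0, 0.763, 0.646, 0.0]
force: [-0.1, 0.8, 0.3]
finger_gap: -0.002
grasp_force: 0.0
```

```bash
python3 - <<'E'
from h import *
from cell import r
import cv2
s=r.snapshot("side");cv2.imwrite("pics/side2.png",s["color"][:,:,::-1])
a=cv2.imread("pics/side0.png",0);b=cv2.imread("pics/side1.png",0);c=cv2.imread("pics/side2.png",0)
for (x,y,w,h) in ((146,208,40,18),(185,200,40,14),(195,192,30,16)):
    for im in (b,c):
        t=cv2.resize(a[y:y+h,x:x+w],None,fx=8,fy=8,interpolation=cv2.INTER_CUBIC)
        q=cv2.resize(im[y-8:y+h+8,x-8:x+w+8],None,fx=8,fy=8,interpolation=cv2.INTER_CUBIC)
        m=cv2.matchTemplate(q,t,cv2.TM_CCOEFF_NORMED);_,v,_,l=cv2.minMaxLoc(m);print((x,y),np.array(l)/8-8,round(v,3))
z=lambda i:cv2.resize(cv2.imread(f"pics/side{i}.png")[150:240,130:230],(400,360),interpolation=cv2.INTER_CUBIC)
cv2.imwrite("pics/z2.png",np.hstack([z(0),z(2)]))
plan(r.get_obs(),-.1,.17,.068)
E
```

```text
(146, 208) [0. 0.] 0.998
(146, 208) [0.875 1.875] 0.945
(185, 200) [0. 0.] 0.999
(185, 200) [0.125 0.25 ] 0.968
(195, 192) [0. 0.] 0.999
(195, 192) [0.125 0.125] 0.964
t 2.25 rail [-0.0998  0.1688  0.0685] shift [ 0.004 -0.001  0.002] turn [-0.  0. -0.] F [-0.3   0.26 -0.52] gap -0.0030127610314001976
```

View pics/z2.png

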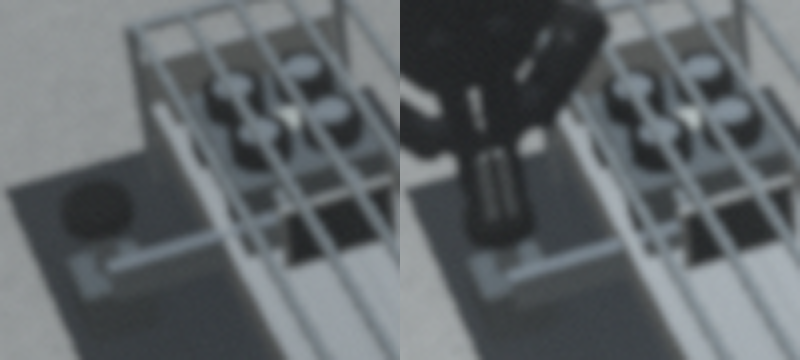

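The chock bar has dropped about 2 px, so the plunger is roughly 4–5 mm down and the trolley is still held. Now the full press.

```bash
python3 -m creep '[[[0,-0.015,0.018],[0,0,0]],[[0,-0.015,0.038],[0,0,0]],[[0,-0.015,0.056],[0,0,0]],[[0,-0.015,0.058],[0,0,0]],[[0,-0.015,0.058],[0,0,0]]]'
python3 - <<'E'
from h import *
from cell import r
plan(r.get_obs(),-.1,.17,.05)
E
```

```text
time: 2.67
eef_pos: [0.4459, 0.1759, 0.0505]
ee_rot: [-0.0, 0.763, 0.646, -0.001]
force: [0.5, -0.6, -0.2]
finger_gap: 0.002
grasp_force: 0.0
t 2.6667 rail [-0.1047  0.1685  0.0505] shift [0.005 0.016 0.002] turn [-0.  0. -0.] F [ 0.51 -0.56 -0.25] gap 0.0018063798175957098
```

```bash
python3 -m creep '[[[-0.083,0,-0.095],[0,0,0]],[[-0.217,0,-0.1],[0,0,0]],[[-0.35,0,-0.1],[0,0,0]],[[-0.483,0,-0.1],[0,0,0]],[[-0.617,0,-0.1],[0,0,0]]]'
python3 - <<'E'
from h import *
from cell import r
plan(r.get_obs(),0,-.113,.045)
E
```

```text
time: 3.08
eef_pos: [0.415, -0.0079, 0.0812]
ee_rot: [-0.0, 0.763, 0.647, -0.0]
force: [1.3, 0.0, 1.0]
finger_gap: 0.001
grasp_force: 0.0
t 3.0833 rail [-0.1051 -0.0179  0.0812] shift [-0.317  0.35   0.121] turn [-0. -0.  0.] F [1.27 0.04 1.05] gap 0.0009113506836497629
```

```bash
python3 -m creep '[[[-0.117,0.05,0],[0,0,0]],[[-0.217,0.14,0.033],[0,0,0]],[[-0.28,0.257,0.067],[0,0,0]],[[-0.32,0.35,0.12],[0,0,0]]]'
python3 - <<'E'
from h import *
from cell import r
import cv2
s=r.snapshot("side");cv2.imwrite("pics/side3.png",s["color"][:,:,::-1])
plan(r.get_obs(),0,-.113,.045)
for tr in (.05,.08,.1,.12,.14):
    print(tr,proj("side",T0+RR@[0,.2-tr,.016+.03*(.51-tr)+.034]).round(1),proj("side",T0+RR@[0,.126-tr,.016+.03*(.436-tr)+.044]).round(1))
E
```

```text
time: 3.42
eef_pos: [0.5054, -0.1216, 0.0455]
ee_rot: [0.001, 0.764, 0.645, 0.001]
force: [0.5, 0.5, 0.6]
finger_gap: -0.006
grasp_force: 0.0
t 3.4667 rail [ 0.0054 -0.1165  0.0423] shift [ 0.011 -0.018 -0.009] turn [ 0.     0.001 -0.001] F [-4.54  0.19 -2.71] gap -0.0011297918848869948
0.05 [209.8 194.5] [224.1 214.3]
0.08 [215.6 203.9] [230.6 224.8]
0.1 [219.6 210.5] [235.1 232. ]
0.12 [223.7 217.2] [239.7 239.5]
0.14 [228.  224.1] [244.4 247.2]
```

View pics/side3.png

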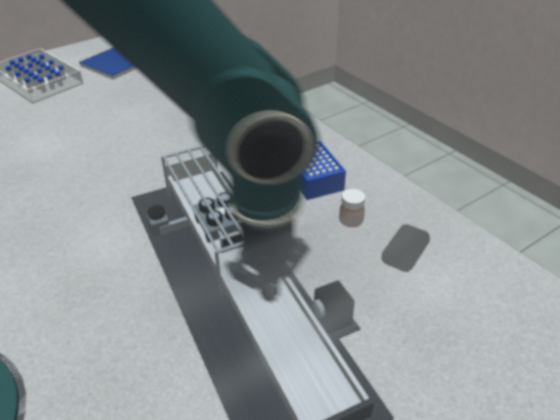

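View zoom.

The side view shows the hand in the open rail with its fingers near (268,290). The trolley is still in the guard, with samples near (207,205) and (212,218) and the buffer near (235,240). I'll measure it more finely.

```bash
python3 - <<'E'
from h import *
import cv2
a=cv2.imread("pics/side3.png")[180:260,180:280];cv2.imwrite("pics/z3.png",cv2.resize(a,(750,600),interpolation=cv2.INTER_CUBIC))
for tr in (.06,.08,.1,.12):
    f=lambda x,y,h:((proj("side",T0+RR@[x,y-tr,.016+.03*(.31+y-tr)+h])-180)*7.5).round().astype(int).tolist()
    print(tr,[f(x,.2+y,.048) for x in(-.018,.018) for y in(-.02,.02)],"face top corners",f(-.028,.126,.044),f(.028,.126,.044))
E
```

```text
0.06 [[192, 156], [136, 61], [332, 114], [272, 21]] face top corners [234, 319] [458, 248]
0.08 [[222, 205], [164, 108], [363, 162], [302, 67]] face top corners [266, 373] [491, 300]
0.1 [[252, 256], [192, 156], [394, 212], [332, 114]] face top corners [298, 428] [526, 353]
0.12 [[283, 309], [222, 205], [427, 263], [363, 162]] face top corners [331, 485] [562, 408]
```

View pics/z3.png

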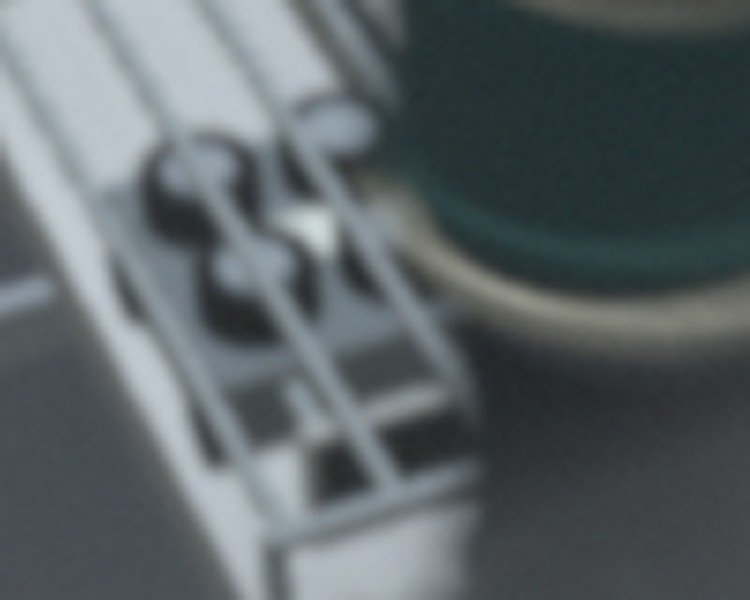

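The samples fit a travel of about 0.104 m at t=3.417, so the speed is about 0.18 m/s. I'll hold for two rows and look once more by projection.

```bash
python3 -m creep '[[[0.01,-0.01,0],[0,0,0]],[[0.02,-0.01,0],[0,0,0]]]'
python3 - <<'E'
from h import *
from cell import r
import cv2
s=r.snapshot("side");cv2.imwrite("pics/side4.png",s["color"][:,:,::-1])
plan(r.get_obs(),0,-.113,.045)
a=cv2.imread("pics/side4.png")[190:270,190:290];cv2.imwrite("pics/z4.png",cv2.resize(a,(750,600),interpolation=cv2.INTER_CUBIC))
for tr in (.12,.14,.16):
    f=lambda x,y,h:((proj("side",T0+RR@[x,y-tr,.016+.03*(.31+y-tr)+h])-190)*7.5).round().astype(int).tolist()
    print(tr,[f(x,.2+y,.048) for x in(-.018,.018) for y in(-.02,.02)],"face top corners",f(-.028,.126,.044),f(.028,.126,.044))
E
```

```text
time: 3.63
eef_pos: [0.5005, -0.1121, 0.0444]
ee_rot: [-0.001, 0.764, 0.646, -0.001]
force: [-1.0, 0.6, 0.2]
finger_gap: 0.001
grasp_force: 0.0
t 3.6833 rail [-0.0034 -0.1053  0.0449] shift [-0.026  0.011 -0.   ] turn [-0.001 -0.    -0.   ] F [ 0.26  1.54 -0.15] gap 0.002657398637864216
0.12 [[208, 234], [147, 130], [352, 188], [288, 87]] face top corners [256, 410] [487, 333]
0.14 [[240, 288], [177, 181], [386, 241], [319, 137]] face top corners [290, 469] [524, 390]
0.16 [[273, 343], [208, 234], [421, 295], [352, 188]] face top corners [325, 530] [562, 448]
```

View pics/z4.png

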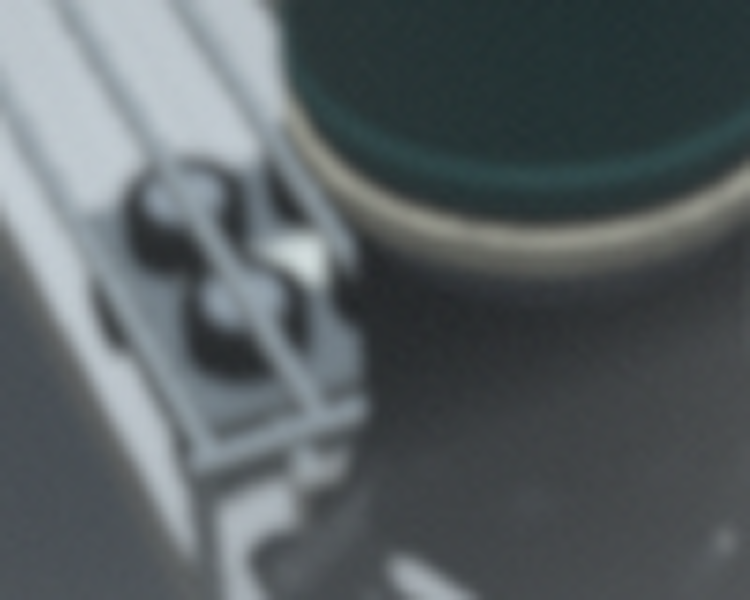

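Samples near (182,198) and (240,300) give a travel of about 0.145 m at t=3.633, at about 0.205 m/s. Now I'll work out a robust catch profile.

```bash
cat > sim.py <<'E'
import numpy as np, itertools
H=1/12
def sim(P,ds,v0,m,g,S=-.066):
    # P cumulative finger positions (m) at row ends; returns peak comp, final
    n=len(P);dt=.002;tt=np.arange(0,n*H+1.0,dt);f=np.interp(tt,np.arange(n+1)*H,np.r_[0,P]);vf=np.gradient(f,dt)
    x=S+ds;v=v0;pk=0;tc=None
    for i in range(len(tt)):
        c=x-f[i];F=0
        if c>0:
            F=max(0,60*c+2.5*(v-vf[i]));tc=tc if tc is not None else tt[i]
            if F>0: pk=max(pk,c)
        v+=dt*(g-(.2*v+F)/m);x+=dt*v
    return pk,x,tc
def scen(): return itertools.product((-.01,0,.01),(.19,.21,.23),((.68,.165),(.8,.14),(1.0,.16)))
def prof(v1,t0,na,s,nd,n=16):
    u=np.zeros(n)
    for k in range(n):
        u[k]=v1*H*np.clip((k-t0+1)/na,0,1)
    # decel: last part linear so that total = s
    P=[];p=0;v=0
    for k in range(n):
        rem=s-p; a=v1*v1/(2*nd)
        st=min(u[k],np.sqrt(max(0,2*a*rem))*H*.9); st=min(st,rem);p+=st;P.append(p)
    P[-1]=s;return np.array(P)
if __name__=="__main__":
    best=[]
    for v1 in (.14,.16,.18,.2,.22,.24):
      for t0 in (0,1,2,3):
        for na in (2,3,4):
          for nd in (.05,.07,.09,.11):
            P=prof(v1,t0,na,.138,nd)
            best.append((max(sim(P,*z[:2],*z[2])[0] for z in itertools.product((-.01,.01),(.19,.23),((1.0,.16),))),v1,t0,na,nd))
    best.sort();print(best[:4])
    P=prof(best[0][1],best[0][2],best[0][3],.138,best[0][4]);print((P*1e3).round(1))
    for ds,v,(m,g) in scen():
        if m>.7: print(ds,v,m,[round(float(q),4) for q in sim(P,ds,v,m,g)])
E
time python3 sim.py
```

```text
[(np.float64(0.013083796919402327), 0.16, 2, 3, 0.07), (np.float64(0.013674100340374973), 0.16, 1, 4, 0.05), (np.float64(0.013674100340374973), 0.16, 2, 2, 0.05), (np.float64(0.013829583776487957), 0.2, 2, 4, 0.09)]
[  0.    0.    4.4  13.3  26.7  40.   53.3  66.5  78.7  89.7  99.7 108.6
 116.3 123.  128.6 138. ]
-0.01 0.19 0.8 [0.0103, 0.1385, 0.626]
-0.01 0.19 1.0 [0.0131, 0.1384, 0.568]
-0.01 0.21 0.8 [0.0095, 0.1394, 0.506]
-0.01 0.21 1.0 [0.0124, 0.1378, 0.47]
-0.01 0.23 0.8 [0.01, 0.1417, 0.416]
-0.01 0.23 1.0 [0.0131, 0.1404, 0.392]
0 0.19 0.8 [0.0088, 0.1403, 0.5]
0 0.19 1.0 [0.0111, 0.1396, 0.456]
0 0.21 0.8 [0.0083, 0.1418, 0.392]
0 0.21 1.0 [0.0109, 0.1419, 0.366]
0 0.23 0.8 [0.0094, 0.1416, 0.322]
0 0.23 1.0 [0.0122, 0.1428, 0.312]
0.01 0.19 0.8 [0.0072, 0.1417, 0.35]
0.01 0.19 1.0 [0.0094, 0.1425, 0.328]
0.01 0.21 0.8 [0.0079, 0.1413, 0.292]
0.01 0.21 1.0 [0.0103, 0.1426, 0.282]
0.01 0.23 0.8 [0.0105, 0.1415, 0.254]
0.01 0.23 1.0 [0.0129, 0.1431, 0.248]
real	0m3.280s
user	0m3.515s
sys	0m0.061s
```

```bash
python3 -m creep '[[[0,0,0],[0,0,0]],[[-0.003,0,0],[0,0,0]],[[-0.017,0,0],[0,0,0]],[[-0.045,0,0],[0,0,0]],[[-0.088,0,0],[0,0,0]]]'
python3 - <<'E'
from h import *
from cell import r
plan(r.get_obs(),0,-.242,.045)
E
```

```text
time: 4.1
eef_pos: [0.4975, -0.1379, 0.0454]
ee_rot: [0.0, 0.763, 0.647, 0.0]
force: [0.4, -0.8, -0.5]
finger_gap: 0.003
grasp_force: 0.2
t 4.1 rail [-0.0023 -0.1326  0.0454] shift [-0.365  0.007  0.001] turn [ 0. -0.  0.] F [ 0.44 -0.82 -0.54] gap 0.0028185362424049615
```

```bash
python3 -m creep '[[[-0.045,0,0],[0,0,0]],[[-0.088,0,0],[0,0,0]],[[-0.132,0,0],[0,0,0]],[[-0.172,0,0],[0,0,0]],[[-0.208,0,0],[0,0,0]]]'
python3 -m creep '[[[-0.033,0,0],[0,0,0]],[[-0.063,0,0],[0,0,0]],[[-0.09,0,0],[0,0,0]],[[-0.113,0,0],[0,0,0]],[[-0.133,0,0],[0,0,0]]]'
python3 -m creep '[[[-0.013,0,0],[0,0,0]],[[-0.021,0,0],[0,0,0]],[[-0.023,0,0],[0,0,0]],[[-0.023,0,0],[0,0,0]],[[-0.023,0,0],[0,0,0]]]'
python3 - <<'E'
from h import *
from cell import r
import cv2
plan(r.get_obs(),0,-.242,.045)
for n in("side","top"):
    s=r.snapshot(n);cv2.imwrite(f"pics/{n}5.png",s["color"][:,:,::-1])
cv2.imwrite("pics/z5.png",np.hstack([cv2.resize(cv2.imread(f"pics/{n}5.png")[y:y+160,x:x+160],(400,400),interpolation=cv2.INTER_CUBIC) for n,x,y in(("side",200,220),("top",320,190))]))
for tr in (.34,.36,.38):
  for n,x0,y0,k in (("side",200,220,0),("top",320,190,400)):
    f=lambda x,y,h:((proj(n,T0+RR@[x,y-tr,.016+.03*(.31+y-tr)+h])-[x0,y0])*2.5+[k,0]).round().astype(int).tolist()
    print(tr,n,[f(x,.2+y,.048) for x in(-.018,.018) for y in(-.02,.02)])
E
```

```text
time: 4.52
eef_pos: [0.4868, -0.2011, 0.0454]
ee_rot: [0.0, 0.763, 0.646, -0.0]
force: [0.5, -0.1, -0.5]
finger_gap: -0.001
grasp_force: 0.1
time: 4.93
eef_pos: [0.4805, -0.2396, 0.0452]
ee_rot: [0.0, 0.763, 0.646, -0.0]
force: [-0.8, 0.0, -0.7]
finger_gap: 0.001
grasp_force: 0.2
time: 5.35
eef_pos: [0.4796, -0.2453, 0.0452]
ee_rot: [-0.0, 0.763, 0.646, 0.0]
force: [-0.4, -0.2, 0.0]
finger_gap: -0.001
grasp_force: 0.2
t 5.35 rail [-0.0024 -0.2415  0.0452] shift [-0.002  0.008  0.001] turn [-0. -0.  0.] F [-0.43 -0.17  0.04] gap -0.0010848219163820795
0.34 side [[182, 235], [153, 187], [237, 214], [207, 166]]
0.34 top [[583, 234], [527, 225], [590, 183], [534, 174]]
0.36 side [[197, 261], [167, 210], [253, 239], [222, 190]]
0.36 top [[611, 238], [555, 229], [617, 187], [562, 178]]
0.38 side [[213, 287], [182, 235], [270, 264], [237, 214]]
0.38 top [[638, 242], [583, 234], [645, 191], [590, 183]]
```

View pics/z5.png

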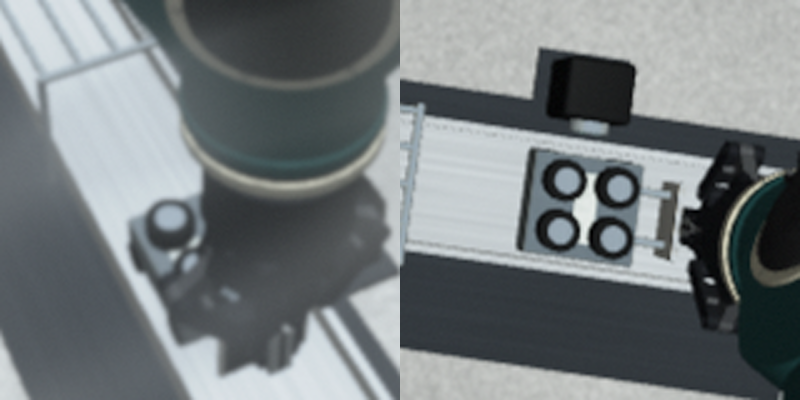

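The top view shows the samples at (610,238), (557,229), (617,187) and (563,181), which is a travel of 0.360 m, centred on the reader with the fingers at the buffer. I'll hold for over 3 s and check that it stays still.

```bash
Z='checks'
python3 -m creep '[[[0,0,0],[0,0,0]],[[0,0,0],[0,0,0]],[[0,0,0],[0,0,0]],[[0,0,0],[0,0,0]],[[0,0,0],[0,0,0]]]' >/dev/null
python3 -m creep '[[[0,0,0],[0,0,0]],[[0,0,0],[0,0,0]],[[0,0,0],[0,0,0]],[[0,0,0],[0,0,0]],[[0,0,0],[0,0,0]]]' >/dev/null
python3 -m creep '[[[0,0,0],[0,0,0]],[[0,0,0],[0,0,0]],[[0,0,0],[0,0,0]],[[0,0,0],[0,0,0]],[[0,0,0],[0,0,0]]]' >/dev/null
python3 -m creep '[[[0,0,0],[0,0,0]],[[0,0,0],[0,0,0]],[[0,0,0],[0,0,0]],[[0,0,0],[0,0,0]],[[0,0,0],[0,0,0]]]' >/dev/null
python3 -m creep '[[[0,0,0],[0,0,0]],[[0,0,0],[0,0,0]],[[0,0,0],[0,0,0]],[[0,0,0],[0,0,0]],[[0,0,0],[0,0,0]]]' >/dev/null
python3 -m creep '[[[0,0,0],[0,0,0]],[[0,0,0],[0,0,0]],[[0,0,0],[0,0,0]],[[0,0,0],[0,0,0]],[[0,0,0],[0,0,0]]]' >/dev/null
python3 -m creep '[[[0,0,0],[0,0,0]],[[0,0,0],[0,0,0]],[[0,0,0],[0,0,0]],[[0,0,0],[0,0,0]],[[0,0,0],[0,0,0]]]' >/dev/null
python3 -m creep '[[[0,0,0],[0,0,0]],[[0,0,0],[0,0,0]],[[0,0,0],[0,0,0]],[[0,0,0],[0,0,0]],[[0,0,0],[0,0,0]]]'
python3 - <<'E'
from h import *
from cell import r
import cv2
s=r.snapshot("top");cv2.imwrite("pics/top6.png",s["color"][:,:,::-1])
a=cv2.imread("pics/top5.png",0);b=cv2.imread("pics/top6.png",0);u=lambda m:cv2.resize(m,None,fx=8,fy=8,interpolation=cv2.INTER_CUBIC)
for x,y,w,h in((370,245,50,55),(424,262,9,34)):
    m=cv2.matchTemplate(u(b[y-6:y+h+6,x-6:x+w+6]),u(a[y:y+h,x:x+w]),cv2.TM_CCOEFF_NORMED);_,v,_,l=cv2.minMaxLoc(m);print(np.array(l)/8-6,v)
E
```

```text
time: 8.78
eef_pos: [0.4795, -0.2457, 0.0452]
ee_rot: [0.0, 0.763, 0.646, -0.0]
force: [-0.4, -0.8, 0.4]
finger_gap: -0.002
grasp_force: 0.2
[-0.75  -0.125] 0.9958698153495789
[0.25  0.125] 0.9826043844223022
```

```bash
python3 -c "
from cell import r
print(r.finish_job())"
```

```text
the job is handed in; nothing more can be done
None
```

The trolley was released, caught on the fingers and stopped centred on the code reader (travel about 0.36 m), held still for over 3 s, and the job is handed in; buffer travel was only predicted beforehand (at most 13 mm), and no verdict came back.

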